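Get the rolling pin out from behind the seasoning jars

ROBOT

A 7-joint arm with a two-finger parallel gripper is mounted at the origin on the work surface. World frame = base frame: x ahead of the robot, y to its left, z up, the work surface at z = 0. Lengths are in m, angles in rad, forces in N, time in s.
With the tool pointing down it reaches from about 0.425 to 0.925 m from the base axis. Payload 6.8 kg.
Tool frame: the origin (TCP) lies on the mounting face of the last link; the fingertips stand 173 mm ahead of it and the grasp point (between the pads) lies 155 mm ahead of it; z points along the fingers, y is the line along which they close (so a half turn about z gives the same grasp; the last joint's range is limited). The gripper opens to 85 mm and grips with 20 to 120 N. Pads are 22 mm wide; open, the fingers measure 114 mm over their backs; the gripper's body (76 mm by 85 mm) begins 54 mm behind the grasp point. The pads swing forward as they close: fully open they stand 13 mm farther back than shut.
Start: joints at [-1.344, 0.477, 0.022, 1.555, -0.011, 1.109, -0.083], TCP at [0.222, 0.638, 0.405] pointing down, gripper open.
Joint ranges: [-2.96, 2.96], [-0.34, 2.1], [-1.41, 1.46], [0.24, 2.44], [-1.37, 4.51], [0.17, 1.92], [-2.96, 2.96]. Speed limits (rad/s): [2.39, 2.39, 3.14, 3.14, 3.14, 3.14, 3.14].

INTERFACE

Orientations are given as a rotation vector (axis times angle).
In Python, from bench import r gives the robot as it stands.
- The arm moves only by the tool carry_out, never from a script. Its argument "moves" is a list of rows, each a list of 5 numbers: the shift along the tool's x, y, z in m, then the turn about the tool's z in rad, then the finger opening in m, from 0 to 0.0854. In form: [[dx, dy, dz, roll, claw], ...]. A call has exactly 8 rows; each row is the pose to reach, as a shift and turn from the pose commanded when the call began, along the tool's axes at that moment; what a row does not reach only later rows make up. A row lasts 1/10 s, in which the tool goes at most 50 mm and 8.59 degrees, less where a joint would pass 70% of its speed; a pose out of reach is approached as far as the arm can. A call with a gripper value outside its range is refused whole. The fingers move at their own pace and stop on an object; "force" is the grip in N (left out, the last holds). Time passes only in rows, so rows that repeat a pose let the fingers close, or fill a call up. It gives the time, the measured TCP pose, the force, the opening and the grip force at its end, in the units of the state.
- r.get_obs(): the state, without advancing time (a new reading comes with each control period).
- r.grab_frame(name): name is "scene" or "top" or "wrist"; returns the picture (420x560x3 uint8, red, green, blue); there is no depth.
- r.calibration(name): a dict with "fx", "fy", "cx", "cy" (pixels), "rvec" (rotation vector, rad) and "tvec" (3), from world to camera coordinates, as OpenCV has them. Camera axes: x right, y down, z forward; pixel columns grow to the right and rows downward; lengths in m; the calibration is good to about 2 mm. A picture is of the moment at which its call begins: read the wrist's pose just before it. calibration takes no time and is no camera call; for the wrist camera it gives the pose at the moment of the call.
- r.hand_in(): hands the job in; it is judged then, once.
The state is a dict: "clock": time; "joints": joint angles; "qvel": joint speeds; "tau": joint torques, N m; "tcp_pos": TCP position; "orientation": TCP orientation; "contact_force": force on the tool from outside, world axes, zero at the start; "moment": the same for the moment, N m; "grip_width": finger opening in m; "gripper_force": force on a finger pad.
Only numpy, scipy, OpenCV 4.12 (cv2) and the standard library are available. Lean on these libraries where they do the work, as an engineer would, in place of code of your own. Each camera call takes 0.05 s, during which the arm holds its last target. There are 200 camera calls.

TASK

We need the rolling pin that lies behind the three seasoning jars: first move all three jars off the caddy and stand them upright in the steel tray, then lay the pin in the saddles of the empty pin rest, centred end to end, and only then stand each jar back fully on the mat of its own lid's colour. Do not knock a jar over, and leave the white bowl where it is.

Things in the scene. Friction and masses are not known exactly. Their poses are not given: they have to be found in the camera images.
- jar_red_center (a point): seasoning jar with a red screw lid (white paper label): an upright cylinder 46 mm in diameter and 90 mm tall, about 220 g; this point is its centre, 45 mm above its foot; its z axis points up its length
- jar_yellow_center (a point): seasoning jar with a yellow screw lid (white paper label): an upright cylinder 46 mm in diameter and 90 mm tall, about 220 g; this point is its centre, 45 mm above its foot; its z axis points up its length
- jar_blue_center (a point): seasoning jar with a blue screw lid (white paper label): an upright cylinder 46 mm in diameter and 90 mm tall, about 220 g; this point is its centre, 45 mm above its foot; its z axis points up its length
- mat_red_top (a point): red round mat, 80 mm in diameter, 3 mm thick, fixed on the grey caddy board; this point is the centre of its top face, on which the red-lidded jar stands at the start. The three mats lie in a row, 105 mm from centre to centre, in an order that differs from start to start
- mat_yellow_top (a point): yellow round mat, 80 mm in diameter, 3 mm thick, fixed on the grey caddy board; this point is the centre of its top face, on which the yellow-lidded jar stands at the start. The three mats lie in a row, 105 mm from centre to centre, in an order that differs from start to start
- mat_blue_top (a point): blue round mat, 80 mm in diameter, 3 mm thick, fixed on the grey caddy board; this point is the centre of its top face, on which the blue-lidded jar stands at the start. The three mats lie in a row, 105 mm from centre to centre, in an order that differs from start to start
- pin_center (a point): light-wood rolling pin with green ends, 260 mm long, 24 mm in diameter (19 mm in the last 20 mm), 120 g; this point: mid length on its axis; y runs along it. It starts in two V saddles (12 mm wide, 47.5 mm either side of mid length) behind the jars, parallel to their row, axis 42 mm above the table and 30 mm above the caddy board; the gap to the jars, 12 mm, is too small for a finger
- rest_seat (a point): empty pin rest fixed to the table: grey board 70 x 170 x 12 mm with two aluminium V saddles like the caddy's (12 mm wide, 47.5 mm either side of the middle, mouth 34 mm wide). This point is where the pin's centre lies when seated, 42 mm above the table; y is the direction in which the pin must lie (either way round), z is up
- tray_in (a point): shallow steel tray fixed to the table, the side area: outside 130 mm (x axis) by 280 mm (y axis), walls 5 mm thick, 18 mm high; this point is the centre of its inner floor. Tray and pin rest stand left and right of the robot, either way round. The three jars fit in a row along y, 85 mm apart
- bowl: white ceramic bowl, 110 mm in diameter at the rim and 45 mm high, loose on the table in front of the robot; it stays where it is; origin at the centre of its underside

How it is judged:
By the outcome, as a careful person would: the job done as asked, in the order asked, and still so for the second after the job is handed in, with the robot touching nothing.
It also fails if it takes over 144 s, if anything falls off the work surface, if the arm or the gripper's body presses on something with over 40 N, if the wrist force passes 120 N, or if a joint passes its speed limit or range.

## Working session

There is one attempt and no reset: what is moved stays moved. The work goes in short steps, Python scripts to look and compute and a tool call to move; the robot and the scene stay as the last step left them, time stands still between calls to the robot, and variables do not carry over. Pictures are saved under pics/ and viewed, at most 14 in all, crops included, and the job is handed in when it is done.

Besides the shell and the picture viewer there is one more tool, called after "Request:" by a JSON object that holds its "op" and its "data". carry_out: Moves the arm, as the interface text tells. Its arguments: {"type":"object","properties":{"moves":{"type":"array","items":{"type":"array","items":{"type":"number"}}},"force":{"type":"number"}},"required":["moves"]}

```bash
ls; mkdir -p pics; python3 - <<'E'
from bench import r
import cv2
o=r.get_obs()
for k,v in o.items(): print(k,v)
for n in("scene","top"):
    cv2.imwrite(f"pics/{n}0.png",r.grab_frame(n)[:,:,::-1]); print(n,r.calibration(n))
E
```

```text
pics
clock 0.0
joints [-1.34411787  0.47780106  0.02232964  1.55645012 -0.01148302  1.10928816
 -0.08312727]
qvel [ 2.13999543e-05  1.23959588e-04  6.93630631e-04 -5.70812241e-04
  3.09041933e-04 -3.07754123e-04 -4.38954795e-04]
tau [ 4.63022825e-04 -5.96457875e+01  1.60829075e+00 -2.81190187e+01
  1.25413650e-02  9.27196088e-03 -6.21903041e-06]
tcp_pos [0.22167662 0.63727127 0.40372516]
orientation [-5.23373043e-01 -3.09752848e+00  2.84559607e-03]
contact_force [ 0.77624497  0.03265345 -0.98317343]
moment [0.02316571 0.00420734 0.0613059 ]
gripper_force 0.0
grip_width 0.08542537805852353
scene {'fx': 451.6755697183206, 'fy': 451.6755697183206, 'cx': 279.73227655722434, 'cy': 205.9736365868897, 'rvec': array([ 2.10609918,  1.26923881, -0.51525232]), 'tvec': array([-0.24478323, -0.30666383,  1.33537715])}
top {'fx': 537.7136072143365, 'fy': 537.7136072143365, 'cx': 273.3216346849484, 'cy': 216.70572769023906, 'rvec': array([ 2.15988737, -2.21001786,  0.05017964]), 'tvec': array([0.01147251, 0.5378362 , 1.05227639])}
```

View pics/top0.png

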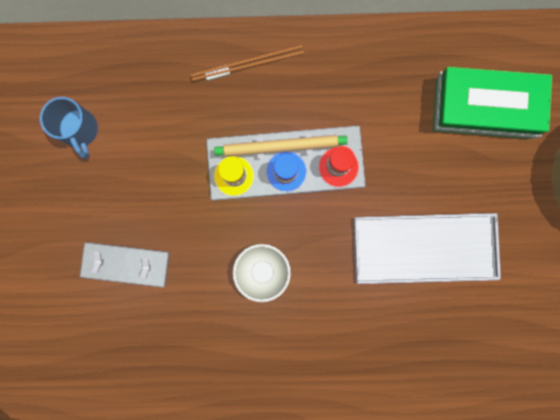

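View pics/scene0.png

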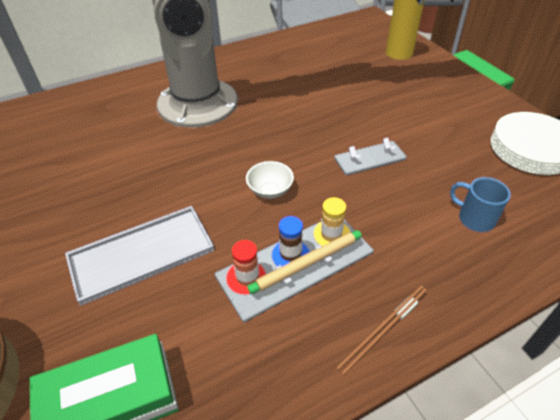

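The top view has the robot below the frame. The caddy is at about (286,165) with mats and jars yellow/blue/red from left to right, and the pin is above them. The tray is at (427,248), the rest at (125,264) and the bowl at (262,272). The scene view shows the same layout from the far side.

```bash
cat > h.py <<'E'
import numpy as np, cv2
from bench import r
from scipy.spatial.transform import Rotation as R
def cast(c,uv,z):
    uv=np.atleast_2d(np.array(uv,float)); Rm=R.from_rotvec(c['rvec']).as_matrix()
    d=np.c_[(uv[:,0]-c['cx'])/c['fx'],(uv[:,1]-c['cy'])/c['fy'],np.ones(len(uv))]@Rm
    o=-Rm.T@np.array(c['tvec']); return o+d*((z-o[2])/d[:,2])[:,None]
def proj(c,p):
    q=R.from_rotvec(c['rvec']).apply(np.atleast_2d(p))+c['tvec']
    return np.c_[c['fx']*q[:,0]/q[:,2]+c['cx'],c['fy']*q[:,1]/q[:,2]+c['cy']]
HSV={'red':[((0,180,90),(6,255,255)),((174,180,90),(179,255,255))],'yellow':[((24,180,100),(34,255,255))],
 'blue':[((105,180,90),(122,255,255))],'green':[((50,150,60),(75,255,255))],'grey':[((0,0,110),(179,45,255))]}
def mask(img,col):
    h=cv2.cvtColor(img,cv2.COLOR_RGB2HSV); m=0
    for a,b in HSV[col]: m=m|cv2.inRange(h,a,b)
    return m
def blobs(m,amin=20):
    cs,_=cv2.findContours(m,cv2.RETR_EXTERNAL,cv2.CHAIN_APPROX_NONE)
    return sorted([c for c in cs if cv2.contourArea(c)>amin],key=cv2.contourArea,reverse=True)
def state():
    o=r.get_obs(); return np.array(o['tcp_pos']),R.from_rotvec(o['orientation']),o
def togo(p,ydir=None,zgrasp=None):
    """tool-frame shift to put the grasp point over/at world p; roll (mod pi) to set tool y along ydir"""
    t,q,o=state(); g=t+q.apply([0,0,.155]); d=q.inv().apply(np.array(p)-g); s=''
    if ydir is not None:
        v=q.inv().apply(np.array(ydir)); s=np.arctan2(-v[0],v[1]); s=(s+np.pi/2)%np.pi-np.pi/2
    return np.round(d,4),s
E
python3 - <<'E'
from h import *
img=cv2.imread('pics/top0.png')[:,:,::-1].copy(); c=r.calibration('top')
for col in('red','yellow','blue','green'):
    for b in blobs(mask(img,col))[:3]:
        print(col,cv2.contourArea(b),cv2.boundingRect(b),cv2.minEnclosingCircle(b))
m=mask(img,'grey')
for b in blobs(m,800)[:6]:
    rc=cv2.minAreaRect(b); print('grey',rc); print(np.round(cast(c,cv2.boxPoints(rc),.012)[:,:2],4).tolist(), np.round(cast(c,[rc[0]],.012),4))
o=r.get_obs();print(cast(c,[(280,210)],0))
print(R.from_rotvec(o['orientation']).as_matrix().round(3))
E
```

```text
red 667.0 (324, 147, 33, 38) ((338.5, 165.5), 19.039531707763672)
yellow 1065.0 (215, 156, 38, 39) ((233.5, 175.0), 19.163867950439453)
green 6139.5 (440, 68, 111, 65) ((495.2264709472656, 100.00838470458984), 60.212711334228516)
green 28.0 (215, 148, 7, 6) ((218.3333282470703, 150.5), 3.6553890705108643)
green 27.5 (339, 137, 7, 6) ((342.0, 140.0), 3.6056511402130127)
grey ((426.74267578125, 248.07952880859375), (67.23164367675781, 145.13194274902344), 88.34770202636719)
[[0.5347, -0.1598], [0.5364, -0.4472], [0.4038, -0.4447], [0.4017, -0.1595]] [[ 0.4689 -0.303   0.012 ]]
grey ((285.173583984375, 162.74578857421875), (62.503265380859375, 155.37020874023438), 85.03025817871094)
[[0.6995, 0.1331], [0.7189, -0.1789], [0.593, -0.1856], [0.5734, 0.1241]] [[ 0.646 -0.027  0.012]]
grey ((279.5, 11.0), (22.0, 559.0), 90.0)
[[0.9978, 0.5513], [0.9646, -0.5897], [0.919, -0.5873], [0.9514, 0.5509]] [[ 0.9581 -0.0229  0.012 ]]
grey ((124.05363464355469, 264.386474609375), (85.66541290283203, 35.78327941894531), 6.842772960662842)
[[0.4269, 0.3878], [0.4974, 0.3792], [0.4732, 0.209], [0.4031, 0.2183]] [[0.4501 0.2985 0.012 ]]
grey ((261.0, 272.5), (57.0, 56.0), 90.0)
[[0.4857, 0.0806], [0.4831, -0.0307], [0.3708, -0.028], [0.3731, 0.0827]] [[0.428  0.0261 0.012 ]]
grey ((497.8675842285156, 98.22058868408203), (58.82622146606445, 16.106266021728516), 4.39870548248291)
[[0.7558, -0.3967], [0.7885, -0.4006], [0.7761, -0.5174], [0.7436, -0.5133]] [[ 0.766  -0.4571  0.012 ]]
[[ 0.55213353 -0.01444622  0.        ]]
[[-0.944  0.329 -0.   ]
 [ 0.329  0.944 -0.002]
 [-0.    -0.002 -1.   ]]
```

```bash
sed -i "s/'blue':.*'green'/'blue':[((100,150,60),(125,255,255))],'green'/" h.py; python3 - <<'E'
from h import *
img=cv2.imread('pics/top0.png')[:,:,::-1].copy(); c=r.calibration('top')
P={}
for col in('red','yellow','blue'):
    b=[b for b in blobs(mask(img,col)) if 200<cv2.boundingRect(b)[0]<360][0]
    (u,v),rad=cv2.minEnclosingCircle(b); P[col]=cast(c,[(u,v)],.015)[0]; print(col,(u,v),rad,P[col].round(4),'r',(cast(c,[(u+rad,v)],.015)[0]-P[col]).round(4))
print([np.linalg.norm(P[a]-P[b]).round(4) for a,b in(('red','blue'),('yellow','blue'))])
g=[cast(c,[cv2.minEnclosingCircle(b)[0]],.042)[0] for b in blobs(mask(img,'green'))[1:3]]
print('pin',np.round(g,4),np.linalg.norm(g[0]-g[1]),np.mean(g,0).round(4))
rd=P['yellow']-P['red']; rd/=np.linalg.norm(rd); print('row',rd)
print(togo(P['blue']+[0,0,.3],rd))
print('cam', -R.from_rotvec(c['rvec']).as_matrix().T@c['tvec'])
E
```

```text
red (338.5, 165.5) 19.039531707763672 [ 0.6373 -0.1332  0.015 ] r [-0.0009 -0.0379  0.    ]
yellow (233.5, 175.0) 19.163867950439453 [0.6234 0.0769 0.015 ] r [-0.0009 -0.0383  0.    ]
blue (285.76666259765625, 171.0) 18.745439529418945 [ 0.6289 -0.0278  0.015 ] r [-0.0009 -0.0374  0.    ]
[np.float64(0.1058), np.float64(0.1048)]
pin [[ 0.6685  0.1034  0.042 ]
 [ 0.6832 -0.1385  0.042 ]] 0.2423346722931654 [ 0.6758 -0.0176  0.042 ]
row [-0.06627503  0.99780139  0.        ]
(array([-0.6031, -0.4942, -0.0653]), np.float64(-0.4010605844972037))
cam [ 0.47479957 -0.01413105  1.08215095]
```

Request:
{"op": "carry_out", "data": {"moves": [[-0.15,-0.1,-0.03,-0.1,0.085],[-0.3,-0.24,-0.065,-0.2,0.085],[-0.6,-0.494,-0.065,-0.4,0.085],[-0.6,-0.494,-0.065,-0.4,0.085],[-0.6,-0.494,-0.065,-0.4,0.085],[-0.6,-0.494,-0.065,-0.4,0.085],[-0.6,-0.494,-0.065,-0.4,0.085],[-0.6,-0.494,-0.065,-0.4,0.085]], "force": 40}}

```text
clock: 0.9
tcp_pos: [0.4316, 0.2974, 0.4426]
orientation: [0.102, -3.14, 0.0]
contact_force: [0.5, 0.9, -0.0]
grip_width: 0.0851
gripper_force: 0.0
```

```bash
python3 - <<'E'
from h import *
print(togo([.6289,-.0278,.315],[-.063,.998,0]),r.get_obs()['joints'])
E
```

```text
(array([-0.1757, -0.3373, -0.0274]), np.float64(0.002186621529255195)) [-0.80070697  0.19022206  0.09037096  1.87391485 -0.01946508  1.07856796
  0.93327272]
```

Request:
{"op": "carry_out", "data": {"moves": [[-0.03,-0.05,-0.01,0,0.085],[-0.05,-0.1,-0.02,0,0.085],[-0.175,-0.337,-0.027,0,0.085],[-0.175,-0.337,-0.027,0,0.085],[-0.175,-0.337,-0.027,0,0.085],[-0.175,-0.337,-0.027,0,0.085],[-0.175,-0.337,-0.027,0,0.085],[-0.175,-0.337,-0.027,0,0.085]]}}

```text
clock: 1.7
tcp_pos: [0.6285, -0.0296, 0.4694]
orientation: [0.096, -3.14, 0.003]
contact_force: [0.2, 0.2, 0.3]
grip_width: 0.0852
gripper_force: 0.0
```

```bash
python3 - <<'E'
from h import *
c=r.calibration('wrist'); img=r.grab_frame('wrist'); cv2.imwrite('pics/w1.png',img[:,:,::-1])
print(togo([.6289,-.0278,.315],[-.063,.998,0]),r.get_obs()['joints'],c)
E
```

```text
(array([ 0.0006,  0.0069, -0.0006]), np.float64(-0.006499252508789022)) [-0.28896192  0.36018575  0.32452035  1.60890626 -0.11612843  1.19071376
  1.68647002] {'fx': 291.9679953609594, 'fy': 291.9679953609594, 'cx': 281.2507232324466, 'cy': 207.97908922077278, 'rvec': array([-2.00703264, -2.13559775, -0.30398093]), 'tvec': array([ 0.06705444, -0.65473421,  0.26494847])}
```

View pics/w1.png

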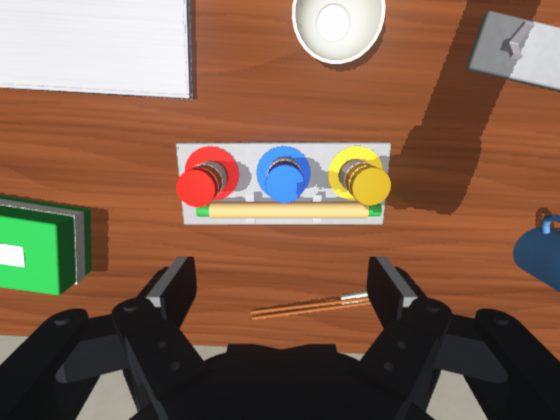

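The wrist view shows red (207,178), blue (284,175) and yellow (360,175) mats with jars upright on them. The pin runs along row 211, between (203,211) and (376,210).

```bash
cat >> h.py <<'E'
def circ(P):
    A=np.c_[2*P[:,:2],np.ones(len(P))]; s=np.linalg.lstsq(A,(P[:,:2]**2).sum(1),rcond=None)[0]
    return s[:2],np.sqrt(s[2]+s[0]**2+s[1]**2)
E
python3 - <<'E'
from h import *
t0,q0,o=state(); c=r.calibration('wrist'); img=r.grab_frame('wrist'); t,q,o=state(); print(t0,t)
for col in('red','yellow','blue'):
    b=[b for b in blobs(mask(img,col)) if cv2.boundingRect(b)[1]>100 and cv2.boundingRect(b)[1]<220][0][:,0]
    p=b[b[:,1]<172]; p=p[p[:,1]<p[:,1].min()+18]
    print(col,circ(cast(c,p,.015)),len(p))
g=[cv2.minAreaRect(b)[0] for b in blobs(mask(img,'green')) if cv2.contourArea(b)<400]
g=cast(c,g,.042);print(g.round(4),g.mean(0))
print(togo([.6289,-.0278,.315],[-.063,.998,0]))
E
```

```text
[ 0.629688   -0.03389311  0.46944672] [ 0.62866309 -0.03116435  0.46916858]
red (array([ 0.63481396, -0.13018598]), np.float64(0.0376980205845776)) 56
yellow (array([0.63788189, 0.10641954]), np.float64(0.025524613596540874)) 24
blue (array([ 0.62772864, -0.0255664 ]), np.float64(0.037848314237748565)) 58
[[ 0.6859 -0.3709  0.042 ]
 [ 0.6845 -0.1376  0.042 ]] [ 0.68518316 -0.25424943  0.042     ]
(array([-0.0004,  0.0039, -0.0008]), np.float64(-0.005906146293177539))
```

Request:
{"op": "carry_out", "data": {"moves": [[0,-0.05,0.02,0,0.085],[0,-0.1,0.06,0,0.085],[0,-0.1,0.1,0,0.085],[0,-0.1,0.1,0,0.085],[0,-0.1,0.1,0,0.085],[0,-0.1,0.1,0,0.085],[0,-0.1,0.1,0,0.085],[0,-0.1,0.1,0,0.085]]}}

```text
clock: 2.6
tcp_pos: [0.6347, -0.1242, 0.3714]
orientation: [-0.105, 3.137, 0.0]
contact_force: [-0.5, -0.4, 0.3]
grip_width: 0.0849
gripper_force: 0.0
```

```bash
python3 - <<'E'
from h import *
c=r.calibration('wrist'); img=r.grab_frame('wrist'); cv2.imwrite('pics/w2.png',img[:,:,::-1])
for i in range(3): print(state()[0], togo([.6351,-.1313,.067],[-.063,.998,0])); r.grab_frame('top')
# project the expected lid centre and mat centre
print(proj(c,[[.6351,-.1313,.105],[.6351,-.1313,.015]]))
E
```

```text
[ 0.63455907 -0.12445421  0.3710609 ] (array([ 0.0006, -0.0069,  0.1491]), np.float64(0.0034158194781142015))
[ 0.63442339 -0.12465019  0.37074699] (array([ 0.0003, -0.0067,  0.1487]), np.float64(0.0030638810419998386))
[ 0.63430034 -0.12485323  0.37044479] (array([ 0.    , -0.0065,  0.1484]), np.float64(0.002742737815991214))
[[270.28631029 209.89400685]
 [273.10310453 186.94062481]]
```

View pics/w2.png

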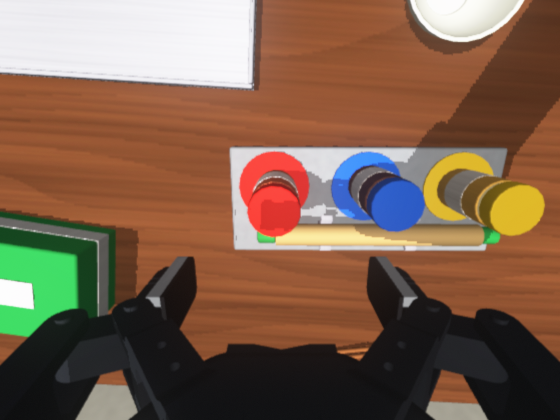

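Lid centre is at about (274,210), roughly where predicted, so I'm descending on red.

Request:
{"op": "carry_out", "data": {"moves": [[0,-0.004,0.05,0,0.085],[0,-0.004,0.1,0,0.085],[0,-0.004,0.13,0,0.085],[0,-0.004,0.147,0,0.085],[0,-0.004,0.147,0,0.085],[0,-0.004,0.147,0,0.085],[0,-0.004,0.147,0,0.02],[0,-0.004,0.147,0,0.02]]}}

```text
clock: 3.6
tcp_pos: [0.6351, -0.1294, 0.2245]
orientation: [-0.102, 3.137, -0.001]
contact_force: [0.4, 0.2, 0.5]
grip_width: 0.0584
gripper_force: 0.0
```

Request:
{"op": "carry_out", "data": {"moves": [[0,0,0,0,0.02],[0,0,0,0,0.02],[0,0,0,0,0.02],[0,0,0,0,0.02],[0,0,0,0,0.02],[0,0,-0.02,0,0.02],[0,0,-0.07,0,0.02],[0,0,-0.12,0,0.02]]}}

```text
clock: 4.4
tcp_pos: [0.6337, -0.129, 0.3431]
orientation: [0.102, -3.137, -0.001]
contact_force: [1.0, -0.7, -2.3]
grip_width: 0.0449
gripper_force: 41.2
```

```bash
python3 - <<'E'
from h import *
print(togo([.469,-.386,.2],[-.063,.998,0]),state()[2]['contact_force'],state()[2]['joints'])
E
```

```text
(array([ 0.1806, -0.2458, -0.0115]), np.float64(0.0021269264816243805)) [ 0.96376702 -0.66045571 -2.34264603] [-0.12696167  0.50549021  0.32067056  1.70164854 -0.18614471  0.96756889
  1.89871629]
```

Request:
{"op": "carry_out", "data": {"moves": [[0,0,-0.02,0,0.02],[0.02,-0.03,-0.02,0,0.02],[0.05,-0.065,-0.02,0,0.02],[0.08,-0.105,-0.02,0,0.02],[0.11,-0.145,-0.02,0,0.02],[0.14,-0.185,-0.02,0,0.02],[0.165,-0.225,-0.02,0,0.02],[0.18,-0.245,-0.02,0,0.02]]}}

```text
clock: 5.2
tcp_pos: [0.4671, -0.3895, 0.3632]
orientation: [0.094, -3.139, 0.003]
contact_force: [-0.1, -1.2, -1.6]
grip_width: 0.0447
gripper_force: 41.4
```

```bash
python3 - <<'E'
from h import *
r.grab_frame('top');r.grab_frame('top')
c=r.calibration('wrist'); img=r.grab_frame('wrist'); cv2.imwrite('pics/w3.png',img[:,:,::-1])
c2=r.calibration('top'); im2=r.grab_frame('top'); cv2.imwrite('pics/t3.png',im2[:,:,::-1])
print(togo([.469,-.386,.0545],[-.063,.998,0]),state()[0]); print(proj(c,[[.469,-.301,.003],[.469,-.386,.003]]))
E
```

```text
(array([ 0.0013, -0.0004,  0.1532]), np.float64(0.0006007924256798969)) [ 0.47023508 -0.38564788  0.36266485]
[[356.7612743  194.07840676]
 [283.35016975 189.93203375]]
```

View pics/w3.png

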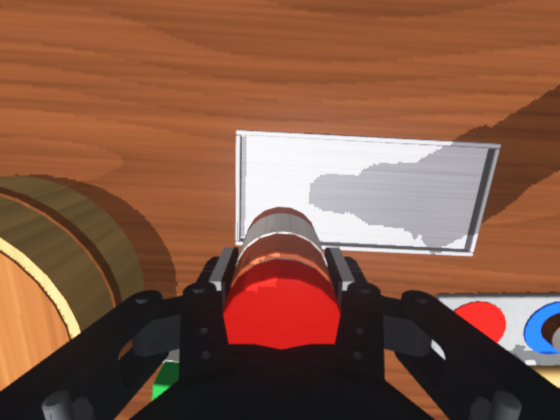

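The tray rim shows at corners (236,131), (500,145), (473,255) and (236,242). The red jar is held upright above its left end.

```bash
python3 - <<'E'
from h import *
c=r.calibration('wrist')
p=cast(c,[(236,131),(500,145),(473,255),(236,242)],.018); print(p.round(4),p.mean(0))
E
```

```text
[[ 0.4103 -0.4342  0.018 ]
 [ 0.4068 -0.1568  0.018 ]
 [ 0.5333 -0.1538  0.018 ]
 [ 0.5346 -0.4316  0.018 ]] [ 0.47124914 -0.29411813  0.018     ]
```

Request:
{"op": "carry_out", "data": {"moves": [[0,0.002,0.05,0,0.02],[0,0.002,0.1,0,0.02],[0,0.002,0.13,0,0.02],[0,0.002,0.143,0,0.02],[0,0.002,0.143,0,0.02],[0,0.002,0.146,0,0.02],[0,0.002,0.148,0,0.02],[0,0.002,0.148,0,0.02]]}}

```text
clock: 6.2
tcp_pos: [0.4711, -0.3837, 0.2159]
orientation: [-0.103, 3.138, -0.002]
contact_force: [0.0, 0.3, -2.6]
grip_width: 0.0451
gripper_force: 41.4
```

Request:
{"op": "carry_out", "data": {"moves": [[0,0,0.001,0,0.02],[0,0,0.001,0,0.02],[0,0,0.002,0,0.02],[0,0,0.002,0,0.02],[0,0,0.003,0,0.02],[0,0,0.003,0,0.02],[0,0,0.003,0,0.02],[0,0,0.003,0,0.02]]}}

```text
clock: 7.0
tcp_pos: [0.4708, -0.3839, 0.2141]
orientation: [-0.102, 3.138, 0.0]
contact_force: [-4.3, 4.1, 18.5]
grip_width: 0.0451
gripper_force: 43.3
```

Request:
{"op": "carry_out", "data": {"moves": [[0,0,-0.002,0,0.02],[0,0,-0.002,0,0.07],[0,0,-0.002,0,0.07],[0,0,-0.002,0,0.07],[0,0,-0.002,0,0.07],[0,0,-0.03,0,0.07],[0,0,-0.08,0,0.085],[0,0,-0.12,0,0.085]]}}

```text
clock: 7.8
tcp_pos: [0.4705, -0.3836, 0.3332]
orientation: [0.102, -3.14, 0.0]
contact_force: [0.9, -1.0, 0.5]
grip_width: 0.0851
gripper_force: 0.0
```

```bash
python3 - <<'E'
from h import *
print(state()[0],togo([.6287,-.0257,.2],[-.063,.998,0]),state()[2]['contact_force'])
E
```

```text
[ 0.47054131 -0.38360003  0.33323458] (array([-0.1811,  0.3469, -0.0219]), np.float64(0.0018194381623715117)) [ 0.88151261 -0.95035833  0.52520851]
```

Request:
{"op": "carry_out", "data": {"moves": [[0,0.01,-0.03,0,0.085],[-0.03,0.06,-0.04,0,0.085],[-0.055,0.11,-0.04,0,0.085],[-0.08,0.155,-0.04,0,0.085],[-0.105,0.2,-0.04,0,0.085],[-0.13,0.25,-0.03,0,0.085],[-0.155,0.3,-0.02,0,0.085],[-0.181,0.346,-0.02,0,0.085]]}}

```text
clock: 8.6
tcp_pos: [0.6147, -0.055, 0.3529]
orientation: [0.102, -3.139, -0.0]
contact_force: [1.0, -0.5, 0.0]
grip_width: 0.0849
gripper_force: 0.0
```

Request:
{"op": "carry_out", "data": {"moves": [[0,0,0.01,0,0.085],[0,0,0.01,0,0.085],[0,0,0.01,0,0.085],[0,0,0.01,0,0.085],[0,0,0.01,0,0.085],[0,0,0.01,0,0.085],[0,0,0.01,0,0.085],[0,0,0.01,0,0.085]]}}

```text
clock: 9.4
tcp_pos: [0.6146, -0.0572, 0.3438]
orientation: [-0.102, 3.14, 0.0]
contact_force: [-0.0, -0.5, -0.6]
grip_width: 0.085
gripper_force: 0.0
```

```bash
python3 - <<'E'
from h import *
c=r.calibration('wrist'); img=r.grab_frame('wrist'); cv2.imwrite('pics/w4.png',img[:,:,::-1])
print(state()[0],togo([.6287,-.0257,.0695],[-.063,.998,0]),state()[2]['contact_force'])
print(proj(c,[[.6287,-.0257,.105],[.6287,-.0257,.015]]))
m=mask(img,'blue')
for b in blobs(m,300): print(cv2.boundingRect(b),cv2.contourArea(b))
E
```

```text
[ 0.61457377 -0.05706537  0.34376277] (array([-0.0161,  0.0304,  0.1193]), np.float64(0.002008160675072146)) [ 0.3328451  -0.36554146  0.44521902]
[[318.36535971 241.56142399]
 [307.97982983 208.40539184]]
(272, 171, 77, 92) 5185.5
```

View pics/w4.png

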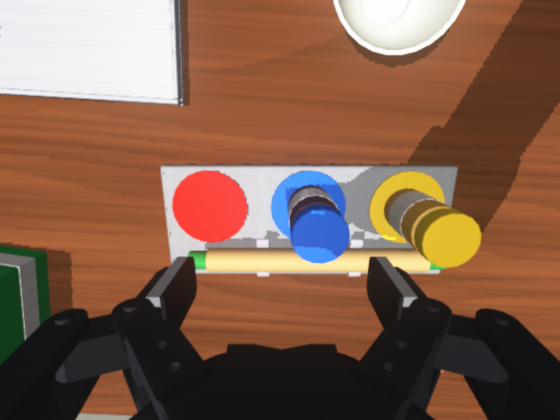

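The lid at (320,235) and mat at (308,206) match the prediction; the red mat is now empty at (210,206). Going down on blue.

Request:
{"op": "carry_out", "data": {"moves": [[-0.014,0.03,0.03,0,0.085],[-0.014,0.03,0.06,0,0.085],[-0.014,0.03,0.1,0,0.085],[-0.014,0.03,0.119,0,0.085],[-0.014,0.03,0.119,0,0.085],[-0.014,0.03,0.119,0,0.085],[-0.014,0.03,0.119,0,0.02],[-0.014,0.03,0.119,0,0.02]]}}

```text
clock: 10.25
tcp_pos: [0.6273, -0.0262, 0.2263]
orientation: [-0.102, 3.137, 0.0]
contact_force: [-0.1, 0.1, 0.1]
grip_width: 0.0583
gripper_force: 0.0
```

Request:
{"op": "carry_out", "data": {"moves": [[0,0,0,0,0.02],[0,0,0,0,0.02],[0,0,0,0,0.02],[0,0,0,0,0.02],[0,0,0,0,0.02],[0,0,-0.02,0,0.02],[0,0,-0.07,0,0.02],[0,0,-0.12,0,0.02]]}}

```text
clock: 11.05
tcp_pos: [0.6259, -0.0261, 0.3451]
orientation: [0.102, -3.137, 0.0]
contact_force: [1.1, 0.5, -2.1]
grip_width: 0.0451
gripper_force: 41.7
```

```bash
python3 - <<'E'
from h import *
print(togo([.470,-.299,.2],[-.063,.998,0]),state()[0])
E
```

```text
(array([ 0.1729, -0.2622, -0.0094]), np.float64(0.002100892936110821)) [ 0.62587722 -0.02607495  0.34507794]
```

Request:
{"op": "carry_out", "data": {"moves": [[0,0,-0.02,0,0.02],[0.02,-0.03,-0.02,0,0.02],[0.05,-0.07,-0.02,0,0.02],[0.08,-0.11,-0.02,0,0.02],[0.105,-0.155,-0.02,0,0.02],[0.13,-0.195,-0.02,0,0.02],[0.155,-0.23,-0.02,0,0.02],[0.173,-0.262,-0.02,0,0.02]]}}

```text
clock: 11.85
tcp_pos: [0.4687, -0.3009, 0.3648]
orientation: [0.099, -3.14, -0.0]
contact_force: [-0.2, 0.2, -1.7]
grip_width: 0.0449
gripper_force: 41.9
```

Request:
{"op": "carry_out", "data": {"moves": [[0,0,0,0,0.02],[0,0,0,0,0.02],[0,0,0,0,0.02],[0,0,0.02,0,0.02],[0,0,0.03,0,0.02],[0,0,0.03,0,0.02],[0,0,0.03,0,0.02],[0,0,0.03,0,0.02]]}}

```text
clock: 12.65
tcp_pos: [0.4714, -0.2988, 0.3353]
orientation: [-0.103, 3.139, -0.001]
contact_force: [0.6, 0.5, -2.3]
grip_width: 0.0446
gripper_force: 41.9
```

```bash
python3 - <<'E'
from h import *
print(togo([.470,-.299,.0605],[-.063,.998,0]),state()[0])
E
```

```text
(array([ 0.0016, -0.    ,  0.1198]), np.float64(0.002574123706559517)) [ 0.47142681 -0.29876957  0.33525417]
```

Request:
{"op": "carry_out", "data": {"moves": [[0,0,0.04,0,0.02],[0,0,0.08,0,0.02],[0,0,0.105,0,0.02],[0,0,0.115,0,0.02],[0,0,0.118,0,0.02],[0,0,0.119,0,0.02],[0,0,0.12,0,0.02],[0,0,0.12,0,0.02]]}}

```text
clock: 13.45
tcp_pos: [0.4717, -0.2993, 0.2161]
orientation: [-0.102, 3.137, -0.002]
contact_force: [-0.0, -0.2, 2.4]
grip_width: 0.0451
gripper_force: 42.0
```

Request:
{"op": "carry_out", "data": {"moves": [[0,0,0.001,0,0.02],[0,0,0.001,0,0.02],[0,0,0.001,0,0.02],[0,0,0.001,0,0.02],[0,0,0.001,0,0.02],[0,0,0.001,0,0.02],[0,0,0.001,0,0.02],[0,0,0.001,0,0.02]]}}

```text
clock: 14.25
tcp_pos: [0.4718, -0.2995, 0.216]
orientation: [-0.102, 3.137, -0.001]
contact_force: [-2.2, 1.3, 13.7]
grip_width: 0.0448
gripper_force: 43.2
```

Contact made. Releasing and going up.

Request:
{"op": "carry_out", "data": {"moves": [[0,0,-0.001,0,0.02],[0,0,-0.001,0,0.066],[0,0,-0.001,0,0.066],[0,0,-0.001,0,0.066],[0,0,-0.001,0,0.066],[0,0,-0.03,0,0.066],[0,0,-0.08,0,0.085],[0,0,-0.12,0,0.085]]}}

```text
clock: 15.05
tcp_pos: [0.4709, -0.2991, 0.3353]
orientation: [0.101, -3.14, 0.001]
contact_force: [0.6, -0.5, -0.3]
grip_width: 0.0847
gripper_force: 0.0
```

```bash
python3 - <<'E'
from h import *
print(state()[0],togo([.6221,.0785,.2],[-.063,.998,0]))
E
```

```text
[ 0.47086979 -0.29912822  0.33527584] (array([-0.1754,  0.3671, -0.0199]), np.float64(0.0015836066118875003))
```

Request:
{"op": "carry_out", "data": {"moves": [[0,0.01,-0.03,0,0.085],[-0.02,0.05,-0.03,0,0.085],[-0.05,0.1,-0.03,0,0.085],[-0.08,0.15,-0.03,0,0.085],[-0.1,0.2,-0.03,0,0.085],[-0.12,0.25,-0.03,0,0.085],[-0.145,0.3,-0.02,0,0.085],[-0.16,0.34,-0.02,0,0.085]]}}

```text
clock: 15.85
tcp_pos: [0.6015, 0.0307, 0.3544]
orientation: [0.102, -3.14, 0.0]
contact_force: [0.1, -0.6, 1.1]
grip_width: 0.0848
gripper_force: 0.0
```

```bash
python3 - <<'E'
from h import *
for i in range(3): r.grab_frame('top')
c=r.calibration('wrist'); img=r.grab_frame('wrist')
print(state()[0],togo([.6221,.0785,.0705],[-.063,.998,0]))
print(proj(c,[[.6221,.0785,.105],[.6221,.0785,.015]]))
for b in blobs(mask(img,'yellow'),300): print(cv2.boundingRect(b),cv2.contourArea(b))
cv2.imwrite('pics/w5.png',img[:,:,::-1])
E
```

```text
[0.60115777 0.03050576 0.35420478] (array([-0.0245,  0.0465,  0.1287]), np.float64(0.005407884756368331))
[[331.86154373 245.51683878]
 [318.13881005 212.60599997]]
(302, 219, 54, 50) 1280.0
(302, 183, 52, 40) 681.0
```

View pics/w5.png

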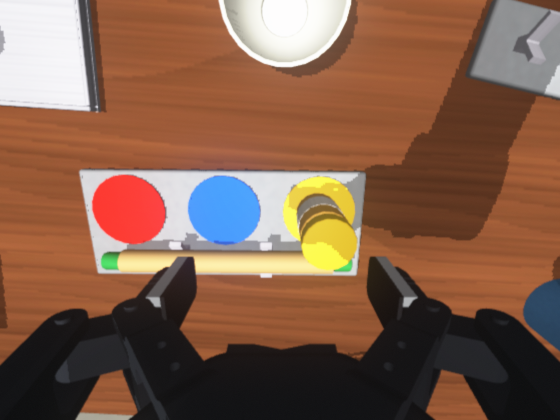

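Lid (329,244) and mat (319,210) agree with the prediction to about 3 px. The red (128,209) and blue (224,210) mats are empty.

Request:
{"op": "carry_out", "data": {"moves": [[-0.014,0.03,0.01,0,0.085],[-0.024,0.0455,0.04,0,0.085],[-0.024,0.0455,0.08,0,0.085],[-0.024,0.0455,0.12,0,0.085],[-0.024,0.0455,0.128,0,0.085],[-0.024,0.0455,0.128,0,0.085],[-0.024,0.0455,0.128,0,0.02],[-0.024,0.0455,0.128,0,0.02]]}}

```text
clock: 16.85
tcp_pos: [0.6231, 0.0755, 0.2293]
orientation: [-0.101, 3.136, 0.001]
contact_force: [0.5, -0.8, 0.5]
grip_width: 0.0583
gripper_force: 0.0
```

Request:
{"op": "carry_out", "data": {"moves": [[0,0,0,0,0.02],[0,0,0,0,0.02],[0,0,0,0,0.02],[0,0,0,0,0.02],[0,0,0,0,0.02],[0,0,-0.02,0,0.02],[0,0,-0.07,0,0.02],[0,0,-0.12,0,0.02]]}}

```text
clock: 17.65
tcp_pos: [0.6213, 0.0759, 0.3477]
orientation: [0.102, -3.137, 0.001]
contact_force: [1.2, -0.5, -1.9]
grip_width: 0.045
gripper_force: 41.9
```

```bash
python3 - <<'E'
from h import *
print(togo([.470,-.213,.2],[-.063,.998,0]),state()[0])
c=r.calibration('top');img=r.grab_frame('top'); 
for col,e in(('red',(.635,-.131,.015)),('blue',(.6285,-.0262,.015)),('yellow',(.622,.0785,.015))):
  u=proj(c,[e])[0]
  for b in blobs(mask(img,col),60):
    (x,y),rad=cv2.minEnclosingCircle(b)
    if np.hypot(*(u-(x,y)))<25: print(col,rad,cast(c,[(x,y)],.015)[0])
E
```

```text
(array([ 0.1695, -0.2784, -0.0067]), np.float64(0.0022141280485998838)) [0.62133636 0.07594805 0.34772943]
red 18.62371063232422 [ 0.63607962 -0.13271063  0.015     ]
blue 19.00813102722168 [ 0.62908205 -0.02766484  0.015     ]
yellow 14.560319900512695 [0.61683703 0.05597734 0.015     ]
```

Request:
{"op": "carry_out", "data": {"moves": [[0,0,-0.02,0,0.02],[0.02,-0.03,-0.02,0,0.02],[0.045,-0.07,-0.02,0,0.02],[0.07,-0.115,-0.02,0,0.02],[0.1,-0.16,-0.02,0,0.02],[0.125,-0.205,-0.02,0,0.02],[0.15,-0.245,-0.02,0,0.02],[0.17,-0.278,-0.02,0,0.02]]}}

```text
clock: 18.5
tcp_pos: [0.4685, -0.2148, 0.3673]
orientation: [-0.1, 3.139, -0.0]
contact_force: [0.9, -0.4, -2.3]
grip_width: 0.045
gripper_force: 42.3
```

Request:
{"op": "carry_out", "data": {"moves": [[0,0,0,0,0.02],[0,0,0,0,0.02],[0,0,0,0,0.02],[0,0,0.02,0,0.02],[0,0,0.03,0,0.02],[0,0,0.03,0,0.02],[0,0,0.03,0,0.02],[0,0,0.03,0,0.02]]}}

```text
clock: 19.3
tcp_pos: [0.471, -0.2124, 0.3374]
orientation: [-0.103, 3.139, -0.0]
contact_force: [-0.5, 0.5, -2.5]
grip_width: 0.0448
gripper_force: 42.3
```

```bash
python3 - <<'E'
from h import *
print(togo([.470,-.213,.0635],[-.063,.998,0]),state()[0])
E
```

```text
(array([ 0.0013, -0.0005,  0.1189]), np.float64(0.0027072455907153348)) [ 0.4709952  -0.21238072  0.33740092]
```

Request:
{"op": "carry_out", "data": {"moves": [[0,0,0.04,0,0.02],[0,0,0.08,0,0.02],[0,0,0.105,0,0.02],[0,0,0.115,0,0.02],[0,0,0.118,0,0.02],[0,0,0.119,0,0.02],[0,0,0.12,0,0.02],[0,0,0.12,0,0.02]]}}

```text
clock: 20.1
tcp_pos: [0.4707, -0.2129, 0.219]
orientation: [-0.102, 3.139, 0.001]
contact_force: [-5.6, 2.0, 9.3]
grip_width: 0.0449
gripper_force: 42.9
```

Request:
{"op": "carry_out", "data": {"moves": [[0,0,0.001,0,0.02],[0,0,0.001,0,0.02],[0,0,0.001,0,0.02],[0,0,0.001,0,0.02],[0,0,0.001,0,0.02],[0,0,0.001,0,0.02],[0,0,0.001,0,0.02],[0,0,0.001,0,0.02]]}}

```text
clock: 20.9
tcp_pos: [0.4707, -0.2131, 0.2188]
orientation: [-0.101, 3.138, 0.001]
contact_force: [-8.3, 2.2, 18.6]
grip_width: 0.0451
gripper_force: 43.4
```

Request:
{"op": "carry_out", "data": {"moves": [[0,0,-0.001,0,0.02],[0,0,-0.001,0,0.066],[0,0,-0.001,0,0.066],[0,0,-0.001,0,0.066],[0,0,-0.001,0,0.066],[0,0,-0.03,0,0.066],[0,0,-0.08,0,0.085],[0,0,-0.12,0,0.085]]}}

```text
clock: 21.7
tcp_pos: [0.4705, -0.2128, 0.3375]
orientation: [0.102, -3.14, 0.001]
contact_force: [1.3, -0.1, -0.3]
grip_width: 0.085
gripper_force: 0.0
```

```bash
python3 - <<'E'
from h import *
print(state()[0],togo([.6758,-.0176,.22],[.998,.063,0]))
E
```

```text
[ 0.47053693 -0.21275499  0.33751848] (array([-0.2175,  0.1815, -0.0376]), np.float64(-1.5690466116532145))
```

Request:
{"op": "carry_out", "data": {"moves": [[0,0,-0.03,0.14,0.085],[-0.03,0.025,-0.037,0.28,0.085],[-0.065,0.055,-0.037,0.42,0.085],[-0.1,0.085,-0.037,0.56,0.085],[-0.135,0.11,-0.037,0.7,0.085],[-0.17,0.14,-0.037,0.84,0.085],[-0.2,0.165,-0.037,0.98,0.085],[-0.217,0.181,-0.037,1.12,0.085]]}}

```text
clock: 22.5
tcp_pos: [0.6773, -0.014, 0.3722]
orientation: [-1.584, -2.713, -0.001]
contact_force: [-0.1, -0.3, -0.7]
grip_width: 0.0848
gripper_force: 0.0
```

Request:
{"op": "carry_out", "data": {"moves": [[0,0,0,0.14,0.085],[0,0,0,0.28,0.085],[0,0,0,0.4,0.085],[0,0,0,0.45,0.085],[0,0,0,0.45,0.085],[0,0,0,0.45,0.085],[0,0,0,0.45,0.085],[0,0,0,0.45,0.085]]}}

```text
clock: 23.3
tcp_pos: [0.6753, -0.0179, 0.3729]
orientation: [-2.146, -2.294, -0.0]
contact_force: [-0.1, 0.0, -0.0]
grip_width: 0.0847
gripper_force: 0.0
```

```bash
python3 - <<'E'
from h import *
for i in range(3): r.grab_frame('top')
c=r.calibration('wrist'); img=r.grab_frame('wrist'); cv2.imwrite('pics/w6.png',img[:,:,::-1])
print(state()[0],togo([.6758,-.0176,.042],[.998,.063,0]),state()[2]['joints'])
bs=[b for b in blobs(mask(img,'green'))]
for b in bs: print(cv2.contourArea(b),cv2.minAreaRect(b),cast(c,[cv2.minAreaRect(b)[0]],.042))
E
```

```text
[ 0.67531374 -0.01786537  0.3729269 ] (array([0.0002, 0.0005, 0.1759]), np.float64(0.003153734997623836)) [-0.52646091  0.59015328  0.68821609  1.61903295 -0.41200631  1.082136
  0.3414402 ]
```

View pics/w6.png

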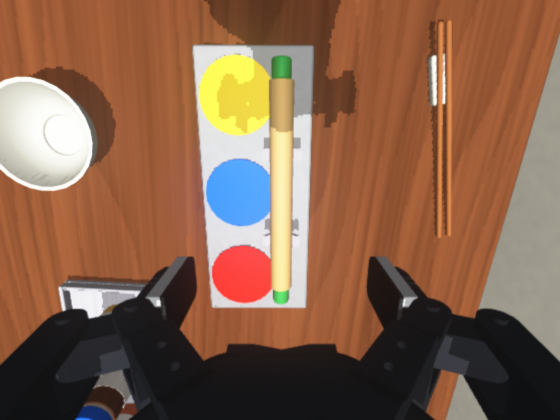

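Wrist view along the pin: green ends (282,57) and (281,304), saddles at (282,143) and (281,223). The mats are all empty.

```bash
python3 - <<'E'
from h import *
c=r.calibration('wrist'); 
img=cv2.imread('pics/w6.png')[:,:,::-1].copy()
h=cv2.cvtColor(img,cv2.COLOR_RGB2HSV)
m=cv2.inRange(h,(45,100,30),(80,255,255)); m[:, :250]=0; m[:,310:]=0
for b in blobs(m): 
    x,y,w,hh=cv2.boundingRect(b); print((x,y,w,hh)); u=x+w/2-.5
    print(cast(c,[(u,y)],.0505),cast(c,[(u,y+hh)],.0505),cast(c,[(u,y)],.042),cast(c,[(u,y+hh)],.042))
E
```

```text
(272, 56, 19, 22)
[[0.66644455 0.11286552 0.0505    ]] [[0.66765567 0.09462737 0.0505    ]] [[0.6663261  0.11455101 0.042     ]] [[0.66757261 0.09578    0.042     ]]
(274, 291, 14, 13)
[[ 0.68181756 -0.12717626  0.0505    ]] [[ 0.68293264 -0.14409069  0.0505    ]] [[ 0.68214827 -0.13250405  0.042     ]] [[ 0.68329592 -0.14991268  0.042     ]]
```

Request:
{"op": "carry_out", "data": {"moves": [[0.001,0,0.05,0,0.085],[0.001,0,0.1,0,0.085],[0.001,0,0.14,0,0.06],[0.001,0,0.165,0,0.06],[0.001,0,0.175,0,0.06],[0.001,0,0.175,0,0.06],[0.001,0,0.175,0,0.01],[0.001,0,0.175,0,0.01]]}}

```text
clock: 24.3
tcp_pos: [0.6761, -0.017, 0.1999]
orientation: [2.145, 2.292, 0.004]
contact_force: [-0.2, 0.5, 0.5]
grip_width: 0.032
gripper_force: 0.0
```

Request:
{"op": "carry_out", "data": {"moves": [[0,0,0,0,0.01],[0,0,0,0,0.01],[0,0,0,0,0.01],[0,0,0,0,0.01],[0,0,0,0,0.01],[0,0,0,0,0.01],[0,0,0,0,0.01],[0,0,0,0,0.01]]}}

```text
clock: 25.1
tcp_pos: [0.6749, -0.0172, 0.1998]
orientation: [-2.147, -2.293, -0.001]
contact_force: [-4.1, 0.7, 8.4]
grip_width: 0.0226
gripper_force: 38.9
```

```bash
python3 - <<'E'
from h import *
t,q,o=state(); print(t,q.as_matrix().round(4)[:,1],o['grip_width'],o['contact_force'],o['joints'])
E
```

```text
[ 0.67494409 -0.01716581  0.1997822 ] [ 9.978e-01  6.560e-02 -2.000e-04] 0.022626212044642362 [-4.12605511  0.70393294  8.44209366] [-0.44362264  0.78447196  0.55915773  1.71782828 -0.55005101  0.80133314
  0.44231965]
```

Request:
{"op": "carry_out", "data": {"moves": [[0,0,-0.03,0,0.01],[0,0,-0.08,0,0.01],[0,0,-0.12,0,0.01],[0.03,-0.02,-0.13,0.03,0.01],[0.07,-0.045,-0.13,0.06,0.01],[0.11,-0.07,-0.13,0.09,0.01],[0.15,-0.095,-0.13,0.12,0.01],[0.19,-0.12,-0.13,0.15,0.01]]}}

```text
clock: 25.9
tcp_pos: [0.5418, 0.1661, 0.3289]
orientation: [-2.314, -2.124, -0.003]
contact_force: [0.7, 0.1, -0.8]
grip_width: 0.0226
gripper_force: 39.6
```

```bash
python3 - <<'E'
from h import *
for i in range(2): r.grab_frame('top')
print(state()[0],state()[2]['grip_width'],state()[2]['gripper_force'],togo([.4501,.2985,.16],[.990,-.140,0]))
E
```

```text
[0.53942272 0.17219878 0.32777756] 0.02248073436364558 39.66483771800995 (array([ 0.1187, -0.0978,  0.0136]), np.float64(0.06684632993894035))
```

Request:
{"op": "carry_out", "data": {"moves": [[0.02,-0.02,-0.01,0.02,0.01],[0.05,-0.045,-0.02,0.04,0.01],[0.06,-0.06,-0.03,0.067,0.01],[0.06,-0.07,-0.03,0.067,0.01],[0.06,-0.07,-0.03,0.067,0.01],[0.06,-0.07,-0.03,0.067,0.01],[0.06,-0.07,-0.03,0.067,0.01],[0.06,-0.07,-0.03,0.067,0.01]]}}

```text
clock: 26.8
tcp_pos: [0.4789, 0.2296, 0.3577]
orientation: [2.384, 2.045, -0.0]
contact_force: [0.3, 0.6, -0.9]
grip_width: 0.0226
gripper_force: 39.7
```

```bash
python3 - <<'E'
from h import *
for i in range(2): r.grab_frame('top')
c=r.calibration('wrist'); img=r.grab_frame('wrist'); cv2.imwrite('pics/w7.png',img[:,:,::-1])
print(state()[0],togo([.4501,.2985,.16],[.990,-.140,0]))
print(c)
a=np.array([.140,.990,0]);p=np.array([.4501,.2985,.012]); n=np.array([.99,-.14,0])
print(proj(c,[p+s*.035*n+k*.085*a for s,k in((1,1),(1,-1),(-1,-1),(-1,1))]))
E
```

```text
[0.47862989 0.23007624 0.35770642] (array([ 0.0634, -0.0386,  0.0427]), np.float64(-0.011475338045291883))
{'fx': 291.9679953609594, 'fy': 291.9679953609594, 'cx': 281.2507232324466, 'cy': 207.97908922077278, 'rvec': array([-2.84969992,  0.2166614 ,  0.03100533]), 'tvec': array([-0.43810033,  0.26633919,  0.41764635])}
[[276.80435068  40.51747714]
 [279.15791307 210.07739358]
 [216.90430519 210.75034812]
 [203.97311632  41.43855162]]
```

View pics/w7.png

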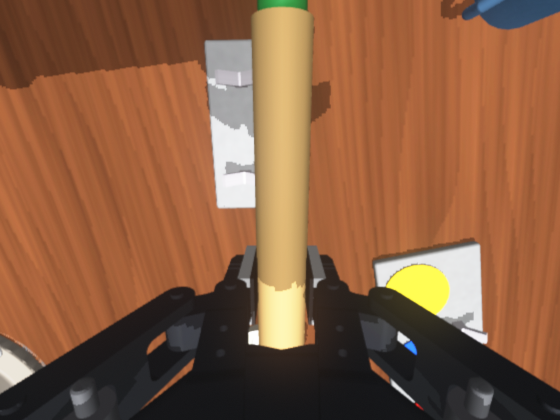

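The pin hides the right half of the rest. The board's left corners are at (207,41) and (218,208), against predictions of (204,41) and (217,211).

```bash
python3 - <<'E'
from h import *
c=r.calibration('wrist')
p=cast(c,[(206.5,40.5),(218,208.5)],.012); print(p); d=p[0]-p[1]; print(np.linalg.norm(d),np.arctan2(d[0],d[1])); d/=np.linalg.norm(d)
print(p.mean(0)+.035*np.array([d[1],-d[0],0]))
img=cv2.imread('pics/top0.png')[:,:,::-1].copy(); c=r.calibration('top')
b=[b for b in blobs(mask(img,'grey'),800) if cv2.boundingRect(b)[0]<120 and cv2.boundingRect(b)[2]<120][0]
rc=cv2.minAreaRect(b); 
# saddle tips brighter
h=img.max(2).astype(int); roi=h[240:290,75:175]; m=(img.min(2)>205).astype(np.uint8)*255; m[:240]=0;m[290:]=0;m[:,175:]=0
for b in blobs(m,3): print(cv2.boundingRect(b),cv2.minAreaRect(b)[0],cast(c,[cv2.minAreaRect(b)[0]],.03))
E
```

```text
[[0.42976991 0.38814411 0.012     ]
 [0.40521384 0.22180268 0.012     ]]
0.1681441990956311 0.14656596282534284
[0.45211662 0.29986193 0.012     ]
(93, 252, 8, 20) (96.93230438232422, 261.7576599121094) [[0.45678417 0.3465197  0.03      ]]
(141, 263, 7, 15) (144.4412078857422, 270.2353210449219) [[0.43818655 0.25327224 0.03      ]]
```

Request:
{"op": "carry_out", "data": {"moves": [[0.02,-0.012,0,0,0.01],[0.04,-0.024,0.02,-0.009,0.01],[0.055,-0.032,0.05,-0.009,0.01],[0.063,-0.0375,0.09,-0.009,0.01],[0.063,-0.0375,0.12,-0.009,0.01],[0.063,-0.0375,0.135,-0.009,0.01],[0.063,-0.0375,0.135,-0.009,0.01],[0.063,-0.0375,0.135,-0.009,0.01]]}}

```text
clock: 27.75
tcp_pos: [0.4515, 0.2982, 0.2237]
orientation: [2.374, 2.057, 0.002]
contact_force: [-0.9, -0.2, -0.6]
grip_width: 0.0226
gripper_force: 39.7
```

```bash
python3 - <<'E'
from h import *
for i in range(2): r.grab_frame('top')
c=r.calibration('wrist'); img=r.grab_frame('wrist'); cv2.imwrite('pics/w8.png',img[:,:,::-1])
print(state()[0],togo([.451,.2983,.0448],[.9898,-.1425,0]))
s=r.grab_frame('scene'); cs=r.calibration('scene'); u=proj(cs,[[.451,.2985,.03]])[0].astype(int); print(u)
x,y=u; a=cv2.resize(s[y-50:y+50,x-67:x+67],(536,400),interpolation=cv2.INTER_CUBIC)
cv2.imwrite('pics/s8.png',a[:,:,::-1])
E
```

```text
[0.45148094 0.29857124 0.2243855 ] (array([-0.0007, -0.0008,  0.0246]), np.float64(0.0004418715228509118))
[370 150]
```

View pics/s8.png

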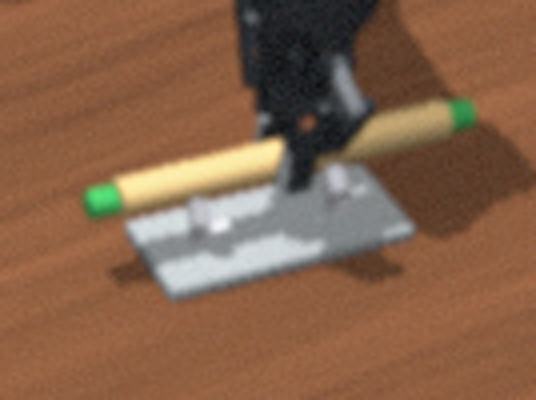

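The pin hangs about 20 mm above the rest, parallel to it and above both saddles at (210,215) and (340,180). Lowering gently.

Request:
{"op": "carry_out", "data": {"moves": [[0,0,0.008,0,0.01],[0,0,0.015,0,0.01],[0,0,0.019,0,0.01],[0,0,0.021,0,0.01],[0,0,0.022,0,0.01],[0,0,0.023,0,0.01],[0,0,0.024,0,0.01],[0,0,0.024,0,0.01]]}}

```text
clock: 28.75
tcp_pos: [0.4507, 0.298, 0.2005]
orientation: [-2.372, -2.056, 0.001]
contact_force: [-7.9, -3.0, 22.7]
grip_width: 0.0225
gripper_force: 41.9
```

Request:
{"op": "carry_out", "data": {"moves": [[0,0,0,0,0.025],[0,0,0,0,0.035],[0,0,0,0,0.05],[0,0,0,0,0.05],[0,0,-0.01,0,0.05],[0,0,-0.05,0,0.06],[0,0,-0.1,0,0.085],[0,0,-0.15,0,0.085]]}}

```text
clock: 29.55
tcp_pos: [0.4506, 0.298, 0.3508]
orientation: [2.374, 2.057, -0.002]
contact_force: [0.4, 1.0, 1.5]
grip_width: 0.0844
gripper_force: 0.0
```

Request:
{"op": "carry_out", "data": {"moves": [[-0.03,0.01,0,0,0.085],[-0.06,0.03,0,0,0.085],[-0.09,0.04,0,0,0.085],[-0.1,0.05,0,0,0.085],[-0.1,0.05,0,0,0.085],[-0.1,0.05,0,0,0.085],[-0.1,0.05,0,0,0.085],[-0.1,0.05,0,0,0.085]]}}

```text
clock: 30.35
tcp_pos: [0.4856, 0.1936, 0.3488]
orientation: [-2.371, -2.06, 0.0]
contact_force: [-0.2, 0.0, 0.1]
grip_width: 0.0849
gripper_force: 0.0
```

```bash
python3 - <<'E'
from h import *
for i in range(2): r.grab_frame('top')
c=r.calibration('wrist'); img=r.grab_frame('wrist'); cv2.imwrite('pics/w9.png',img[:,:,::-1])
print(state()[0])
E
```

```text
[0.4857692  0.19305398 0.34878344]
```

View pics/w9.png

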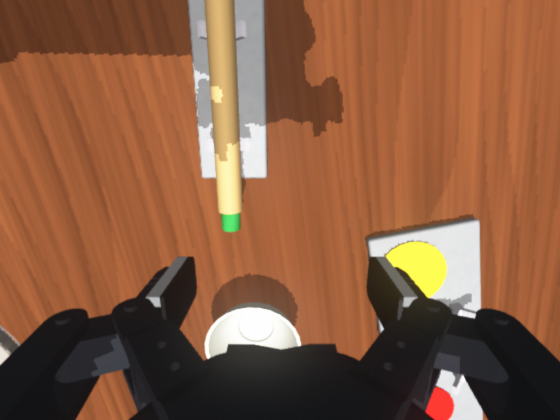

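The pin lies in the saddles. Near green end tip is at (231,232), wood edge at (230,213), board edge at row 178. Checking the overhang at both ends numerically.

```bash
python3 - <<'E'
from h import *
c=r.calibration('wrist')
a=np.array([.1425,.9898,0])
B=cast(c,[(234,178.5)],.012)[0]; W=cast(c,[(230,213)],.054)[0]; T=cast(c,[(231,232)],.05)[0]
print('overhang near: wood',(B-W)@a,'(25)  tip',(B-T)@a,'(45)')
img=r.grab_frame('top'); c=r.calibration('top'); h=cv2.cvtColor(img,cv2.COLOR_RGB2HSV)
m=cv2.inRange(h,(45,100,30),(80,255,255)); m[:, 200:]=0
E=[]
for b in blobs(m,5): E.append(cast(c,[cv2.minAreaRect(b)[0]],.042)[0]); print(cv2.boundingRect(b),cv2.contourArea(b),E[-1])
print(np.mean(E,0)); print((np.array(E)-[.4505,.2990,0])@a)
g=mask(img,'grey'); bb=[b for b in blobs(g,200) if cv2.boundingRect(b)[0]<120 and cv2.boundingRect(b)[2]<120]
for b in bb: print(cv2.minAreaRect(b),cast(c,[cv2.minAreaRect(b)[0]],.012))
x=cv2.resize(img[220:310,40:200],(800,450),interpolation=cv2.INTER_CUBIC); cv2.imwrite('pics/t9.png',x[:,:,::-1])
E
```

```text
overhang near: wood 0.025167900832582475 (25)  tip 0.0458500074240737 (45)
(176, 268, 11, 10) 76.5 [0.43269276 0.17945246 0.042     ]
[0.43269276 0.17945246 0.042     ]
[-0.12086568]
```

View pics/t9.png

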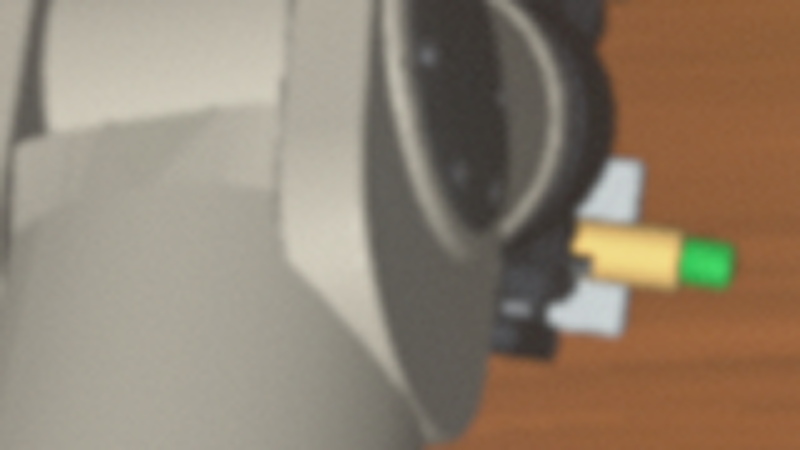

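The pin is centred to about 1 mm (near overhang 25.2 mm at the wood edge and 45.9 mm at the tip, against 25 and 45). Fetching the jars back now, yellow first.

Request:
{"op": "carry_out", "data": {"moves": [[-0.03,0,0,0,0.085],[-0.075,0.01,-0.01,-0.03,0.085],[-0.125,0.015,-0.01,-0.06,0.085],[-0.175,0.02,-0.01,-0.09,0.085],[-0.22,0.025,-0.01,-0.12,0.085],[-0.265,0.03,-0.01,-0.143,0.085],[-0.31,0.035,-0.01,-0.143,0.085],[-0.35,0.038,-0.01,-0.143,0.085]]}}

```text
clock: 31.35
tcp_pos: [0.4738, -0.1616, 0.3591]
orientation: [2.221, 2.222, 0.001]
contact_force: [1.0, -0.3, -0.2]
grip_width: 0.0849
gripper_force: 0.0
```

```bash
python3 - <<'E'
from h import *
for i in range(3): r.grab_frame('top')
c=r.calibration('wrist'); img=r.grab_frame('wrist'); cv2.imwrite('pics/w10.png',img[:,:,::-1])
print(state()[0],togo([.4707,-.2131,.2],[1,0,0]),state()[2]['joints'])
E
```

```text
[ 0.4738165  -0.16031267  0.35886021] (array([-0.0528, -0.003 ,  0.0039]), np.float64(-0.0017854353584301208)) [-0.51076827  0.32947819  0.8738407   2.05517632 -0.32317361  0.89653739
  0.54010787]
```

Request:
{"op": "carry_out", "data": {"moves": [[-0.03,-0.002,0,0,0.085],[-0.053,-0.003,0,0,0.085],[-0.053,-0.003,0.03,0,0.085],[-0.053,-0.003,0.08,0,0.085],[-0.053,-0.003,0.12,0,0.085],[-0.053,-0.003,0.142,0,0.085],[-0.053,-0.003,0.142,0,0.085],[-0.053,-0.003,0.142,0,0.085]]}}

```text
clock: 32.35
tcp_pos: [0.4717, -0.2115, 0.2171]
orientation: [-2.218, -2.224, 0.0]
contact_force: [0.4, -0.0, 0.2]
grip_width: 0.0851
gripper_force: 0.0
```

Request:
{"op": "carry_out", "data": {"moves": [[0,0,0,0,0.02],[0,0,0,0,0.02],[0,0,0,0,0.02],[0,0,0,0,0.02],[0,0,0,0,0.02],[0,0,0,0,0.02],[0,0,0,0,0.02],[0,0,0,0,0.02]]}}

```text
clock: 33.15
tcp_pos: [0.4714, -0.2125, 0.218]
orientation: [2.22, 2.222, 0.002]
contact_force: [-2.9, 1.0, 7.9]
grip_width: 0.0454
gripper_force: 39.7
```

Request:
{"op": "carry_out", "data": {"moves": [[0,0,-0.02,0,0.02],[0,0,-0.06,0,0.02],[0,0,-0.11,0,0.02],[0,0,-0.15,0,0.02],[0,0,-0.15,0,0.02],[0,0,-0.15,0,0.02],[0,0,-0.15,0,0.02],[0,0,-0.15,0,0.02]]}}

```text
clock: 33.95
tcp_pos: [0.4705, -0.212, 0.3654]
orientation: [-2.219, -2.221, 0.003]
contact_force: [0.7, -0.7, -2.2]
grip_width: 0.0448
gripper_force: 42.4
```

```bash
python3 - <<'E'
from h import *
print(state()[0],togo([.6225,.0775,.212],[1,0,0]))
E
```

```text
[ 0.47053887 -0.2120245   0.36539603] (array([ 0.2893,  0.1527, -0.0019]), np.float64(0.0009148883658232076))
```

Request:
{"op": "carry_out", "data": {"moves": [[0.02,0.01,0,0,0.02],[0.06,0.03,0,0,0.02],[0.1,0.055,0,0,0.02],[0.14,0.075,0,0,0.02],[0.18,0.095,0,0,0.02],[0.22,0.118,0,0,0.02],[0.26,0.138,0,0,0.02],[0.289,0.1525,0,0,0.02]]}}

```text
clock: 34.75
tcp_pos: [0.6241, 0.0804, 0.3648]
orientation: [-2.216, -2.224, 0.003]
contact_force: [0.3, -0.6, -2.4]
grip_width: 0.0447
gripper_force: 42.3
```

Request:
{"op": "carry_out", "data": {"moves": [[0,0,0,0,0.02],[0,0,0.02,0,0.02],[0,0,0.05,0,0.02],[0,0,0.08,0,0.02],[0,0,0.09,0,0.02],[0,0,0.1,0,0.02],[0,0,0.1,0,0.02],[0,0,0.1,0,0.02]]}}

```text
clock: 35.55
tcp_pos: [0.6238, 0.0764, 0.2677]
orientation: [2.22, 2.222, 0.001]
contact_force: [0.4, -0.9, -1.7]
grip_width: 0.0451
gripper_force: 42.1
```

```bash
python3 - <<'E'
from h import *
c=r.calibration('wrist'); img=r.grab_frame('wrist')
print(state()[0],togo([.6225,.0775,.073],[1,0,0]))
for col,z in(('blue',.015),('red',.015)):
  for b in blobs(mask(img,col),200): (u,v),rr=cv2.minEnclosingCircle(b); print(col,(u,v),rr,cast(c,[(u,v)],z))
E
```

```text
[0.62391265 0.07648027 0.26799798] (array([ 0.001 , -0.0018,  0.04  ]), np.float64(0.0007652553625567826))
```

Aligned within 2 mm. Lowering to contact.

Request:
{"op": "carry_out", "data": {"moves": [[0.001,-0.0015,0.02,0,0.02],[0.001,-0.0015,0.033,0,0.02],[0.001,-0.0015,0.037,0,0.02],[0.001,-0.0015,0.038,0,0.02],[0.001,-0.0015,0.039,0,0.02],[0.001,-0.0015,0.04,0,0.02],[0.001,-0.0015,0.04,0,0.02],[0.001,-0.0015,0.04,0,0.02]]}}

```text
clock: 36.4
tcp_pos: [0.6222, 0.0775, 0.2281]
orientation: [2.22, 2.222, 0.002]
contact_force: [-3.2, 0.1, 6.0]
grip_width: 0.0448
gripper_force: 42.8
```

Request:
{"op": "carry_out", "data": {"moves": [[0,0,0,0,0.02],[0,0,0,0,0.066],[0,0,0,0,0.066],[0,0,0,0,0.066],[0,0,0,0,0.066],[0,0,-0.03,0,0.066],[0,0,-0.08,0,0.085],[0,0,-0.13,0,0.085]]}}

```text
clock: 37.2
tcp_pos: [0.6215, 0.0777, 0.3577]
orientation: [-2.22, -2.222, 0.003]
contact_force: [1.1, 1.1, 1.0]
grip_width: 0.0844
gripper_force: 0.0
```

```bash
python3 - <<'E'
from h import *
print(state()[0],togo([.4715,-.2995,.2],[1,0,0]))
E
```

```text
[0.62149539 0.07766031 0.35767927] (array([-0.3769, -0.15  ,  0.0033]), np.float64(0.0007361769408837926))
```

Request:
{"op": "carry_out", "data": {"moves": [[-0.02,-0.01,0,0,0.085],[-0.065,-0.027,0,0,0.085],[-0.11,-0.044,0,0,0.085],[-0.155,-0.062,0,0,0.085],[-0.2,-0.08,0,0,0.085],[-0.245,-0.098,0,0,0.085],[-0.29,-0.116,0,0,0.085],[-0.335,-0.134,0,0,0.085]]}}

```text
clock: 38.0
tcp_pos: [0.487, -0.2591, 0.3568]
orientation: [2.22, 2.223, 0.0]
contact_force: [0.0, -0.0, 0.4]
grip_width: 0.0849
gripper_force: 0.0
```

Request:
{"op": "carry_out", "data": {"moves": [[-0.03,-0.01,0,0,0.085],[-0.042,-0.016,0,0,0.085],[-0.042,-0.016,0,0,0.085],[-0.042,-0.016,0,0,0.085],[-0.042,-0.016,0.03,0,0.085],[-0.042,-0.016,0.04,0,0.085],[-0.042,-0.016,0.04,0,0.085],[-0.042,-0.016,0.04,0,0.085]]}}

```text
clock: 38.8
tcp_pos: [0.4728, -0.2988, 0.3172]
orientation: [-2.219, -2.224, 0.0]
contact_force: [0.5, -0.4, 0.8]
grip_width: 0.0853
gripper_force: 0.0
```

```bash
python3 - <<'E'
from h import *
print(state()[0],togo([.4715,-.2995,.062],[1,0,0]))
E
```

```text
[ 0.47283415 -0.29877411  0.31715229] (array([-0.0007, -0.0013,  0.1002]), np.float64(0.002342384064947911))
```

Request:
{"op": "carry_out", "data": {"moves": [[0,-0.001,0.03,0,0.085],[0,-0.001,0.07,0,0.085],[0,-0.001,0.095,0,0.085],[0,-0.001,0.1,0,0.085],[0,-0.001,0.1,0,0.085],[0,-0.001,0.1,0,0.085],[0,-0.001,0.1,0,0.02],[0,-0.001,0.1,0,0.02]]}}

```text
clock: 39.6
tcp_pos: [0.4717, -0.2997, 0.2181]
orientation: [2.219, 2.221, 0.001]
contact_force: [-0.8, 0.1, -0.6]
grip_width: 0.0587
gripper_force: 0.0
```

Request:
{"op": "carry_out", "data": {"moves": [[0,0,0,0,0.02],[0,0,0,0,0.02],[0,0,0,0,0.02],[0,0,0,0,0.02],[0,0,0,0,0.02],[0,0,0,0,0.02],[0,0,0,0,0.02],[0,0,0,0,0.02]]}}

```text
clock: 40.4
tcp_pos: [0.4714, -0.2997, 0.2177]
orientation: [2.22, 2.222, 0.001]
contact_force: [-1.6, 0.2, 6.5]
grip_width: 0.0449
gripper_force: 39.9
```

Request:
{"op": "carry_out", "data": {"moves": [[0,0,-0.02,0,0.02],[0,0,-0.06,0,0.02],[0,0,-0.11,0,0.02],[0,0,-0.15,0,0.02],[0,0,-0.15,0,0.02],[0,0,-0.15,0,0.02],[0,0,-0.15,0,0.02],[0,0,-0.15,0,0.02]]}}

```text
clock: 41.2
tcp_pos: [0.4708, -0.299, 0.3653]
orientation: [-2.218, -2.221, 0.002]
contact_force: [-0.4, -0.3, -3.1]
grip_width: 0.045
gripper_force: 41.8
```

```bash
python3 - <<'E'
from h import *
print(state()[0],togo([.629,-.027,.212],[1,0,0]))
E
```

```text
[ 0.47080076 -0.2989531   0.36533372] (array([ 0.2716,  0.1589, -0.0018]), np.float64(0.000999832748813212))
```

Request:
{"op": "carry_out", "data": {"moves": [[0.02,0.012,0,0,0.02],[0.06,0.035,0,0,0.02],[0.1,0.058,0,0,0.02],[0.14,0.082,0,0,0.02],[0.18,0.105,0,0,0.02],[0.22,0.128,0,0,0.02],[0.25,0.147,0,0,0.02],[0.272,0.158,0,0,0.02]]}}

```text
clock: 42.0
tcp_pos: [0.6301, -0.0238, 0.365]
orientation: [-2.215, -2.225, 0.002]
contact_force: [-0.4, -1.1, -2.3]
grip_width: 0.0452
gripper_force: 41.8
```

Request:
{"op": "carry_out", "data": {"moves": [[0,0,0,0,0.02],[0,0,0.02,0,0.02],[0,0,0.05,0,0.02],[0,0,0.08,0,0.02],[0,0,0.09,0,0.02],[0,0,0.1,0,0.02],[0,0,0.1,0,0.02],[0,0,0.1,0,0.02]]}}

```text
clock: 42.8
tcp_pos: [0.6294, -0.0277, 0.2677]
orientation: [2.22, 2.221, 0.001]
contact_force: [0.6, -0.1, -1.7]
grip_width: 0.0451
gripper_force: 41.7
```

```bash
python3 - <<'E'
from h import *
print(state()[0],togo([.629,-.027,.073],[1,0,0]))
E
```

```text
[ 0.62936386 -0.02770665  0.26774256] (array([ 0.0007, -0.0006,  0.0397]), np.float64(0.0006201316436174054))
```

Request:
{"op": "carry_out", "data": {"moves": [[0.001,0,0.02,0,0.02],[0.001,0,0.033,0,0.02],[0.001,0,0.037,0,0.02],[0.001,0,0.038,0,0.02],[0.001,0,0.039,0,0.02],[0.001,0,0.04,0,0.02],[0.001,0,0.04,0,0.02],[0.001,0,0.04,0,0.02]]}}

```text
clock: 43.6
tcp_pos: [0.6293, -0.0265, 0.2278]
orientation: [2.22, 2.222, 0.002]
contact_force: [-1.8, -0.7, 5.1]
grip_width: 0.045
gripper_force: 42.1
```

Request:
{"op": "carry_out", "data": {"moves": [[0,0,0,0,0.02],[0,0,0,0,0.066],[0,0,0,0,0.066],[0,0,0,0,0.066],[0,0,0,0,0.066],[0,0,-0.03,0,0.066],[0,0,-0.08,0,0.085],[0,0,-0.13,0,0.085]]}}

```text
clock: 44.4
tcp_pos: [0.6286, -0.0262, 0.3577]
orientation: [-2.22, -2.222, 0.003]
contact_force: [1.3, 0.9, 0.3]
grip_width: 0.0851
gripper_force: 0.0
```

```bash
python3 - <<'E'
from h import *
print(state()[0],togo([.4708,-.3837,.2],[1,0,0]))
E
```

```text
[ 0.62858499 -0.02622268  0.35766677] (array([-0.3573, -0.1577,  0.0032]), np.float64(0.0007692882560608183))
```

Request:
{"op": "carry_out", "data": {"moves": [[-0.02,-0.01,0,0,0.085],[-0.065,-0.029,0,0,0.085],[-0.11,-0.048,0,0,0.085],[-0.155,-0.068,0,0,0.085],[-0.2,-0.088,0,0,0.085],[-0.245,-0.108,0,0,0.085],[-0.29,-0.128,0,0,0.085],[-0.325,-0.143,0,0,0.085]]}}

```text
clock: 45.2
tcp_pos: [0.4842, -0.3543, 0.3572]
orientation: [2.223, 2.219, -0.001]
contact_force: [1.6, -0.2, -0.0]
grip_width: 0.0851
gripper_force: 0.0
```

Request:
{"op": "carry_out", "data": {"moves": [[-0.02,-0.01,0,0,0.085],[-0.032,-0.015,0,0,0.085],[-0.032,-0.015,0,0,0.085],[-0.032,-0.015,0,0,0.085],[-0.032,-0.015,0.03,0,0.085],[-0.032,-0.015,0.04,0,0.085],[-0.032,-0.015,0.04,0,0.085],[-0.032,-0.015,0.04,0,0.085]]}}

```text
clock: 46.0
tcp_pos: [0.472, -0.3829, 0.3172]
orientation: [-2.219, -2.224, -0.0]
contact_force: [0.2, 0.2, 1.2]
grip_width: 0.0849
gripper_force: 0.0
```

```bash
python3 - <<'E'
from h import *
print(state()[0],togo([.4708,-.3837,.062],[1,0,0]))
E
```

```text
[ 0.47198377 -0.38287616  0.31720854] (array([-0.0008, -0.0012,  0.1002]), np.float64(0.002240189807657611))
```

Request:
{"op": "carry_out", "data": {"moves": [[0,-0.001,0.03,0,0.085],[0,-0.001,0.07,0,0.085],[0,-0.001,0.095,0,0.085],[0,-0.001,0.1,0,0.085],[0,-0.001,0.1,0,0.085],[0,-0.001,0.1,0,0.085],[0,-0.001,0.1,0,0.02],[0,-0.001,0.1,0,0.02]]}}

```text
clock: 46.8
tcp_pos: [0.4707, -0.3838, 0.2182]
orientation: [2.219, 2.221, 0.001]
contact_force: [-0.4, 0.3, -0.4]
grip_width: 0.0585
gripper_force: 0.0
```

Request:
{"op": "carry_out", "data": {"moves": [[0,0,0,0,0.02],[0,0,0,0,0.02],[0,0,0,0,0.02],[0,0,0,0,0.02],[0,0,0,0,0.02],[0,0,0,0,0.02],[0,0,0,0,0.02],[0,0,0,0,0.02]]}}

```text
clock: 47.6
tcp_pos: [0.4708, -0.3837, 0.2179]
orientation: [2.219, 2.222, 0.001]
contact_force: [-0.7, 0.0, 7.0]
grip_width: 0.0455
gripper_force: 39.8
```

Request:
{"op": "carry_out", "data": {"moves": [[0,0,-0.02,0,0.02],[0,0,-0.06,0,0.02],[0,0,-0.11,0,0.02],[0,0,-0.15,0,0.02],[0,0,-0.15,0,0.02],[0,0,-0.15,0,0.02],[0,0,-0.15,0,0.02],[0,0,-0.15,0,0.02]]}}

```text
clock: 48.4
tcp_pos: [0.47, -0.3828, 0.3651]
orientation: [-2.218, -2.22, 0.001]
contact_force: [-0.4, -0.1, -2.4]
grip_width: 0.0451
gripper_force: 41.9
```

```bash
python3 - <<'E'
from h import *
print(state()[0],togo([.6355,-.1315,.212],[1,0,0]))
E
```

```text
[ 0.46997416 -0.38282677  0.36505896] (array([ 0.2509,  0.1662, -0.002 ]), np.float64(0.0010959172231002068))
```

Request:
{"op": "carry_out", "data": {"moves": [[0.02,0.013,0,0,0.02],[0.055,0.036,0,0,0.02],[0.09,0.06,0,0,0.02],[0.125,0.083,0,0,0.02],[0.16,0.106,0,0,0.02],[0.195,0.13,0,0,0.02],[0.23,0.152,0,0,0.02],[0.251,0.1655,0,0,0.02]]}}

```text
clock: 49.2
tcp_pos: [0.6372, -0.128, 0.3649]
orientation: [-2.214, -2.225, 0.001]
contact_force: [0.4, 0.2, -2.9]
grip_width: 0.0449
gripper_force: 41.9
```

Request:
{"op": "carry_out", "data": {"moves": [[0,0,0,0,0.02],[0,0,0.02,0,0.02],[0,0,0.05,0,0.02],[0,0,0.08,0,0.02],[0,0,0.09,0,0.02],[0,0,0.1,0,0.02],[0,0,0.1,0,0.02],[0,0,0.1,0,0.02]]}}

```text
clock: 50.0
tcp_pos: [0.6359, -0.1328, 0.2678]
orientation: [2.22, 2.221, 0.001]
contact_force: [0.9, -0.1, -3.2]
grip_width: 0.045
gripper_force: 41.8
```

```bash
python3 - <<'E'
from h import *
print(state()[0],togo([.6355,-.1315,.073],[1,0,0]))
E
```

```text
[ 0.63590317 -0.13279386  0.26779289] (array([ 0.0014, -0.0007,  0.0398]), np.float64(0.0006155177559381553))
```

Request:
{"op": "carry_out", "data": {"moves": [[0.001,0,0.02,0,0.02],[0.001,0,0.033,0,0.02],[0.001,0,0.037,0,0.02],[0.001,0,0.038,0,0.02],[0.001,0,0.039,0,0.02],[0.001,0,0.04,0,0.02],[0.001,0,0.04,0,0.02],[0.001,0,0.04,0,0.02]]}}

```text
clock: 50.8
tcp_pos: [0.6359, -0.1316, 0.2279]
orientation: [2.22, 2.222, 0.001]
contact_force: [-1.7, -0.6, 6.3]
grip_width: 0.0447
gripper_force: 42.1
```

Request:
{"op": "carry_out", "data": {"moves": [[0,0,0,0,0.02],[0,0,0,0,0.066],[0,0,0,0,0.066],[0,0,0,0,0.066],[0,0,0,0,0.066],[0,0,-0.03,0,0.066],[0,0,-0.08,0,0.085],[0,0,-0.13,0,0.085]]}}

```text
clock: 51.6
tcp_pos: [0.6352, -0.1312, 0.3576]
orientation: [-2.22, -2.221, 0.003]
contact_force: [0.6, 0.9, 0.5]
grip_width: 0.085
gripper_force: 0.0
```

Request:
{"op": "carry_out", "data": {"moves": [[-0.03,-0.02,0,0,0.085],[-0.07,-0.05,0,0,0.085],[-0.11,-0.08,0,0,0.085],[-0.15,-0.11,0,0,0.085],[-0.19,-0.13,0,0,0.085],[-0.23,-0.15,0,0,0.085],[-0.25,-0.16,0,0,0.085],[-0.25,-0.16,0,0,0.085]]}}

```text
clock: 52.4
tcp_pos: [0.4726, -0.3853, 0.3574]
orientation: [2.227, 2.214, -0.003]
contact_force: [0.1, 0.3, -0.1]
grip_width: 0.085
gripper_force: 0.0
```

```bash
python3 - <<'E'
from h import *
r.grab_frame('scene')
img=r.grab_frame('top'); c=r.calibration('top'); h=cv2.cvtColor(img,cv2.COLOR_RGB2HSV)
cv2.imwrite('pics/t_end.png',img[:,:,::-1])
a=np.array([.1425,.9898,0])
m=cv2.inRange(h,(45,100,30),(80,255,255)); m[:,200:]=0
E=[cast(c,[cv2.minAreaRect(b)[0]],.042)[0] for b in blobs(m,10)]
print(E,np.mean(E,0),(np.array(E)-[.4505,.2990,0])@a)
i0=cv2.imread('pics/top0.png')[:,:,::-1].copy()
for im in(i0,img):
  g=mask(im,'grey'); g[:220]=0; g[320:]=0; g[:,:225]=0;g[:,300:]=0
  print('bowl',cv2.minEnclosingCircle(blobs(g,200)[0]))
E
```

```text
[array([0.43269276, 0.17945246, 0.042     ]), array([0.46740526, 0.42174456, 0.042     ])] [0.45004901 0.30059851 0.042     ] [-0.12086568  0.12390157]
bowl ((261.0, 272.56732177734375), 29.05898094177246)
bowl ((261.3260803222656, 272.5), 29.19673728942871)
```

View pics/t_end.png

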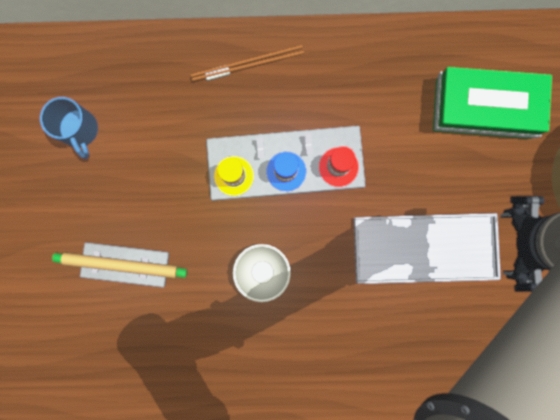

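The final top view shows all three jars upright on their own mats: yellow (233,174), blue (287,170) and red (340,165). The pin is centred in the rest at (120,265) within 1–2 mm, the bowl has not moved, and the tray is empty.

```bash
python3 -c "
from bench import r
print(r.hand_in())"
```

```text
the job is handed in; nothing more can be done
None
```

The job is done and handed in at about 53 s of the 144 s allowed: the pin is in the rest, centred within about 2 mm, each jar is upright on its own colour of mat, and the bowl has not moved.

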